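Press home the one proud plant label in the seed tray

TASK

Six white plant labels stand in clips in the seed tray, and one of them has worked its way up and stands taller than the other five. Press that one gently straight down on its top edge with the fingertips until it is fully home, level with the others, then withdraw. Do not pull it up, and do not touch the other labels or the little seedling pots standing among them, nor disturb the other things on the bench.

Things in the scene. Friction and masses are not known exactly. Their poses are not given: they have to be found in the camera images.
- tray: low white tray with a black many-celled insert, 252 mm (its x) by 476 mm (its y), white rim 38 mm high, black top 30 mm above the bench. Some cells carry growing plugs with tiny fixed seedlings up to 34 mm above the black top. Origin: centre of the underside, on the bench; fixed, its x and y lie along the rows of cells, z up.
- proud_label: The label standing too high; shaped like label_1. Origin: middle of the top of its bead; z up. Top starts 119-131 mm above the bench; slides vertically against 4 N of friction, stays where left, home at 105 mm. There it meets a stop in its clip, which then gives 1 mm per 2.5 N and springs back to 105 mm when freed. Over 35 N snaps it. Other labels 100 mm or more off, pots 44 mm or more.
- label_1: one of the five labels that are already home, top 105 mm above the bench; leave alone. Identical white plastic plant label standing upright in a small grey sprung clip (34 by 24 mm): blade 20 mm wide (its y), 3 mm thick (its x), with a rounded bead 26 mm long (y) and 8 mm thick (x) along its top edge. Origin: middle of the top of the bead; z up.
- label_2: one of the five labels that are already home, top 105 mm above the bench; leave alone. Identical white plastic plant label standing upright in a small grey sprung clip (34 by 24 mm): blade 20 mm wide (its y), 3 mm thick (its x), with a rounded bead 26 mm long (y) and 8 mm thick (x) along its top edge. Origin: middle of the top of the bead; z up.
- label_3: one of the five labels that are already home, top 105 mm above the bench; leave alone. Identical white plastic plant label standing upright in a small grey sprung clip (34 by 24 mm): blade 20 mm wide (its y), 3 mm thick (its x), with a rounded bead 26 mm long (y) and 8 mm thick (x) along its top edge. Origin: middle of the top of the bead; z up.
- label_4: one of the five labels that are already home, top 105 mm above the bench; leave alone. Identical white plastic plant label standing upright in a small grey sprung clip (34 by 24 mm): blade 20 mm wide (its y), 3 mm thick (its x), with a rounded bead 26 mm long (y) and 8 mm thick (x) along its top edge. Origin: middle of the top of the bead; z up.
- label_5: one of the five labels that are already home, top 105 mm above the bench; leave alone. Identical white plastic plant label standing upright in a small grey sprung clip (34 by 24 mm): blade 20 mm wide (its y), 3 mm thick (its x), with a rounded bead 26 mm long (y) and 8 mm thick (x) along its top edge. Origin: middle of the top of the bead; z up.
- pot_0: small loose round seedling pot standing on the black top of the tray among the labels, 36 mm across at the rim, 36 mm high, with a seedling whose leaves reach 63 mm above its foot (93 mm above the bench); 50 to 100 g; leave alone. Origin: centre of its underside.
- pot_1: small loose round seedling pot standing on the black top of the tray among the labels, 36 mm across at the rim, 36 mm high, with a seedling whose leaves reach 63 mm above its foot (93 mm above the bench); 50 to 100 g; leave alone. Origin: centre of its underside.
- pot_2: small loose round seedling pot standing on the black top of the tray among the labels, 36 mm across at the rim, 36 mm high, with a seedling whose leaves reach 63 mm above its foot (93 mm above the bench); 50 to 100 g; leave alone. Origin: centre of its underside.
- pot_3: small loose round seedling pot standing on the black top of the tray among the labels, 36 mm across at the rim, 36 mm high, with a seedling whose leaves reach 63 mm above its foot (93 mm above the bench); 50 to 100 g; leave alone. Origin: centre of its underside.
- feed_bottle: loose white plastic bottle, 60 mm across, 150 mm high, standing on the bench to the right of the tray; leave alone. Origin: centre of its underside.
- seed_jar: loose amber jar with metal cap, 56 mm across, 75 mm high, standing on the bench to the left of the tray; leave alone. Origin: centre of its underside.
- scoop_cup: loose white open cup, 64 mm across the rim, 60 mm high, standing on the bench to the right of the tray; leave alone. Origin: centre of its underside.

How it is judged (in metres and radians):
On the way, in this order (a step that is already met when the one before it is completed fails the run):
1. the fingertips press on the proud label while it is still high (contact force between the fingers and proud_label above 0.5 N and height (world z) of proud_label above 0.109 m).
2. the proud label is fully home (height (world z) of proud_label below 0.108 m), for 0.1 s.
At the end, for the whole second after the job is handed in: the proud label's top is within 3 mm of its home height (105 mm above the bench), the other five labels are within 3 mm and the pots upright and within 8 mm of where they stood, and the bottle, jar and cup within 15 mm of where they were (height (world z) of proud_label between 0.1 and 0.108 m and distance of each of label_1, label_2, label_3, label_4, label_5 from where it was at the start of the episode below 0.003 m and distance of each of pot_0, pot_1, pot_2, pot_3 from where it was at the start of the episode below 0.008 m and angle between each of pot_0, pot_1, pot_2, pot_3's own z axis and vertical below 0.1 rad and distance of each of feed_bottle, seed_jar, scoop_cup from where it was at the start of the episode below 0.015 m); the robot touches nothing.
It fails at once if the proud label is pulled up (more than 137 mm above the bench) (height (world z) of proud_label above 0.137 m).
It fails at once if the proud label is pressed or squeezed with more than 35 N (contact force between the fingers and proud_label above 35 N).
It fails at once if another label is touched (over 0.5 N) or moved more than 3 mm (contact force between any of the fingers, the arm and label_1 above 0.5 N or contact force between any of the fingers, the arm and label_2 above 0.5 N or contact force between any of the fingers, the arm and label_3 above 0.5 N or contact force between any of the fingers, the arm and label_4 above 0.5 N or contact force between any of the fingers, the arm and label_5 above 0.5 N or distance of any of label_1, label_2, label_3, label_4, label_5 from where it was at the start of the episode above 0.003 m).
It fails at once if a seedling pot is touched (over 0.5 N) or moved more than 8 mm (contact force between any of the fingers, the arm and pot_0 above 0.5 N or contact force between any of the fingers, the arm and pot_1 above 0.5 N or contact force between any of the fingers, the arm and pot_2 above 0.5 N or contact force between any of the fingers, the arm and pot_3 above 0.5 N or distance of any of pot_0, pot_1, pot_2, pot_3 from where it was at the start of the episode above 0.008 m).
It fails at once if the bottle, jar or cup is moved more than 15 mm (distance of any of feed_bottle, seed_jar, scoop_cup from where it was at the start of the episode above 0.015 m).
It also fails if it takes over 32 s, if anything falls off the work surface, if the arm or the gripper's body presses on something with over 40 N, if the wrist force passes 120 N, or if a joint passes its speed limit or range.

ROBOT

A 6-joint arm with a two-finger parallel gripper is mounted at the origin on the work surface. World frame = base frame: x ahead of the robot, y to its left, z up, the work surface at z = 0. Lengths are in m, angles in degrees, forces in N, time in s.
With the tool pointing down it reaches from about 0.25 to 0.725 m from the base axis. Payload 9.7 kg.
Tool frame: the origin (TCP) lies midway between the tips of the shut fingers; the grasp point (between the pads) lies 19 mm behind it; z points along the fingers, x is the direction in which the jaws open and shut, and the axes are right-handed (so a half turn about z gives the same grasp; the last joint's range is limited). The gripper opens to 85 mm and grips with 20 to 120 N. Pads are 22 mm wide; open, the fingers measure 114 mm over their backs; the gripper's body (76 mm by 85 mm) begins 54 mm behind the grasp point. The pads swing forward as they close: fully open they stand 13 mm farther back than shut.
Start: joints at [0, 4.979, 10.078, 95.1, 0, 90], TCP at [0.55, -0, 0.231] pointing down, gripper open.
Joint ranges: [-179.16, 179.16], [-48.56, 103.87], [-65.8, 70.77], [-126.05, 130.52], [-82.76, 87.17], [-180, 180]. Speed limits (degrees/s): [127.2, 127.2, 147.25, 180, 180, 180].

INTERFACE

Orientations are given as [roll, pitch, yaw] about the fixed x, y, z axes, in that order (R = Rz(yaw) Ry(pitch) Rx(roll)).
In Python, from workcell import bot, optics gives the robot as it stands.
- The arm moves only by the shell command python3 -m creep 'ROWS' [FORCE]. ROWS is JSON, a list of rows, each a list of 7 numbers: the shift along the tool's x, y, z in m, then the turn, a rotation vector about the tool's x, y, z in rad, then the opening, from 0 (shut) to 1 (fully open). A call has 1 to 8 rows; each row is the pose to reach, as a shift and turn from the pose commanded when the call began, along the tool's axes at that moment; what a row does not reach only later rows make up. A row lasts 1/10 s, in which the tool goes at most 50 mm and 8.59 degrees, less where a joint would pass 70% of its speed; a pose out of reach is approached as far as the arm can. A call with a gripper value outside its range is refused whole. The fingers move at their own pace and stop on an object; FORCE is the grip in N (left out, the last holds). Time passes only in rows, so rows that repeat a pose let the fingers close. It gives the time, the measured TCP pose, the force and the opening at its end, in the units of the state.
- bot.get_obs(): the state, without advancing time (a new reading comes with each control period).
- optics.camera(name): name is "scene" or "side" or "wrist"; returns the picture (400x640x3 uint8, red, green, blue); there is no depth.
- optics.camera_params(name): a dict with "camera_matrix" (3x3 intrinsics, pixels), "D" ([k1, k2, p1, p2, k3] as OpenCV has them; the pictures are not rectified), "R" (3x3) and "t" (3): a world point X has camera coordinates R X + t; the wrist camera has in their place "mount" (4x4, takes a point from camera to tool coordinates, whose origin is the TCP and whose axes are the tool frame's). Camera axes: x right, y down, z forward; pixel columns grow to the right and rows downward; lengths in m; the calibration is good to about 2 mm. A picture is of the moment at which its call begins: read the wrist's pose just before it. camera_params takes no time and is no camera call.
- bot.job_done(): hands the job in, once; it reports no verdict.
The state is a dict: "time": time; "q": joint angles; "qd": joint speeds; "joint_efforts": joint torques, N m; "ee_pos": TCP position; "tcp_rot": TCP orientation; "wrist_force": force on the tool from outside, world axes, zero at the start; "torque": the same for the moment, N m; "opening": finger opening in m.
Only numpy, scipy, OpenCV 4.12 (cv2) and the standard library are available. Lean on these libraries where they do the work, as an engineer would, in place of code of your own. Each camera call takes 0.05 s, during which the arm holds its last target.

## Working session

There is one attempt and no reset: what is moved stays moved. The work goes in short steps, Python scripts to look and compute and a shell command to move; the robot and the scene stay as the last step left them, time stands still between calls to the robot, and variables do not carry over. Pictures are saved under pics/ and viewed, and the job is handed in when it is done.

```bash
mkdir -p pics; python3 - <<'E'
from workcell import bot, optics
import cv2
for n in ["scene","side","wrist"]:
    cv2.imwrite(f"pics/{n}0.png",optics.camera(n)[:,:,::-1]); 
    p=optics.camera_params(n); print(n,p)
o=bot.get_obs();print(o)
E
```

```text
scene {'camera_matrix': array([[496.78621823,   0.        , 316.09311548],
       [  0.        , 496.78621823, 197.11876715],
       [  0.        ,   0.        ,   1.        ]]), 'D': array([-0.13270582,  0.        ,  0.        ,  0.        ,  0.        ]), 'R': array([[-0.13064031,  0.99140822,  0.00654529],
       [ 0.69971918,  0.09687676, -0.70781916],
       [-0.70237182, -0.08788985, -0.70636336]]), 't': array([ 0.07910488, -0.31655624,  1.75410241])}
side {'camera_matrix': array([[365.99802936,   0.        , 323.74744348],
       [  0.        , 365.99802936, 196.7960425 ],
       [  0.        ,   0.        ,   1.        ]]), 'D': array([-0.07986702,  0.        ,  0.        ,  0.        ,  0.        ]), 'R': array([[-0.81259274, -0.58260541,  0.01624698],
       [-0.31354665,  0.41348304, -0.85482178],
       [ 0.49130595, -0.69971616, -0.5186673 ]]), 't': array([0.43191128, 0.2406817 , 0.75829966])}
wrist {'camera_matrix': array([[351.6882907 ,   0.        , 319.07823183],
       [  0.        , 351.6882907 , 199.72703792],
       [  0.        ,   0.        ,   1.        ]]), '
[... 390 characters left out ...]
e+00,
         1.00000000e+00]])}
{'time': 0.15, 'q': array([-1.04581518e-03,  5.00491159e+00,  1.00441171e+01,  9.50995846e+01,
        1.64153622e-04,  8.99991364e+01]), 'qd': array([ 0.03295448, -0.19785766,  0.19831843,  0.01485331, -0.00586807,
        0.01115303]), 'joint_efforts': array([-3.04631758e-03, -5.20762289e+01,  4.65044117e+01,  1.38444663e-02,
       -2.16874664e-04, -1.82086734e-05]), 'ee_pos': array([ 5.49821420e-01, -9.21931435e-06,  2.30728993e-01]), 'tcp_rot': array([-1.79999835e+02,  6.03790468e-02, -1.82208839e-04]), 'wrist_force': array([ 0.33189637,  0.41158419, -1.0856247 ]), 'torque': array([-0.00456529, -0.0368006 , -0.01926186]), 'opening': 0.08515479563507697}
```

View pics/scene0.png

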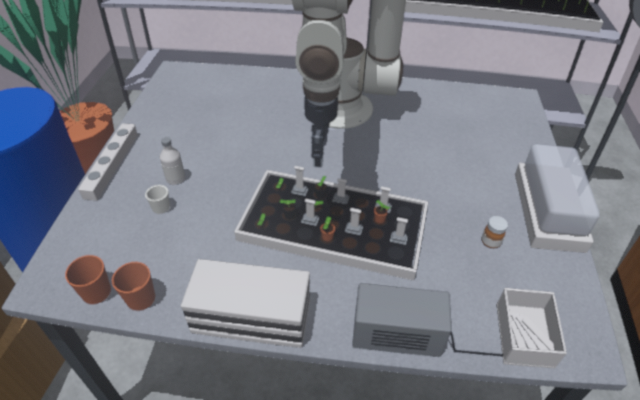

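View pics/side0.png

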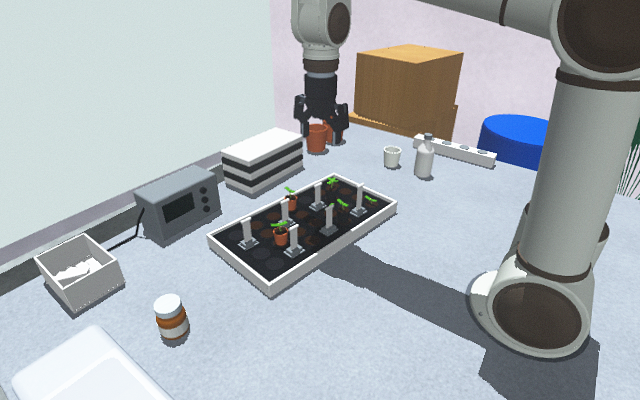

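View pics/wrist0.png

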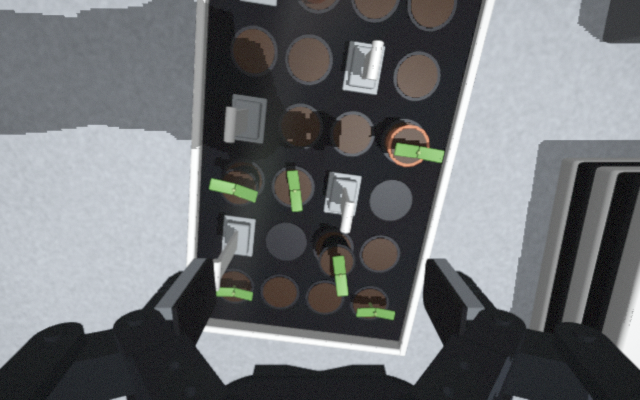

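```bash
python3 - <<'E'
import cv2
a=cv2.imread("pics/scene0.png")[150:280,230:440]; cv2.imwrite("pics/s_crop.png",cv2.resize(a,None,fx=3.8,fy=3.8,interpolation=cv2.INTER_CUBIC))
a=cv2.imread("pics/side0.png")[165:300,200:405]; cv2.imwrite("pics/d_crop.png",cv2.resize(a,None,fx=3.9,fy=3.9,interpolation=cv2.INTER_CUBIC))
E
```

```text
(no output)
```

View pics/s_crop.png

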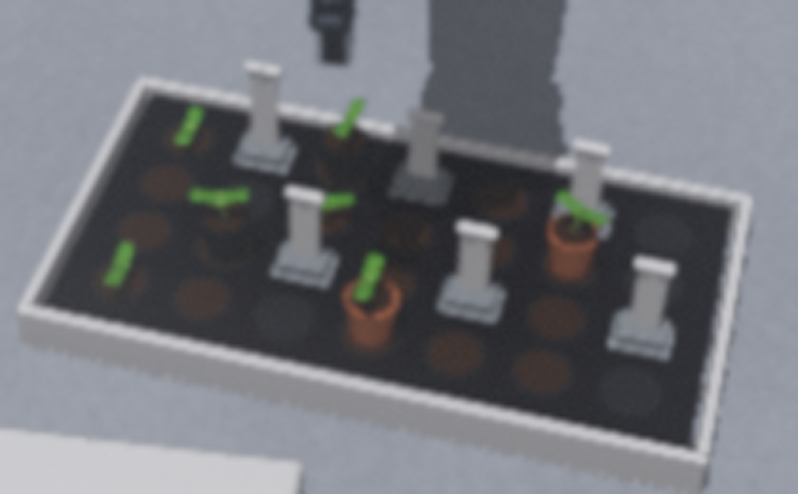

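View pics/d_crop.png

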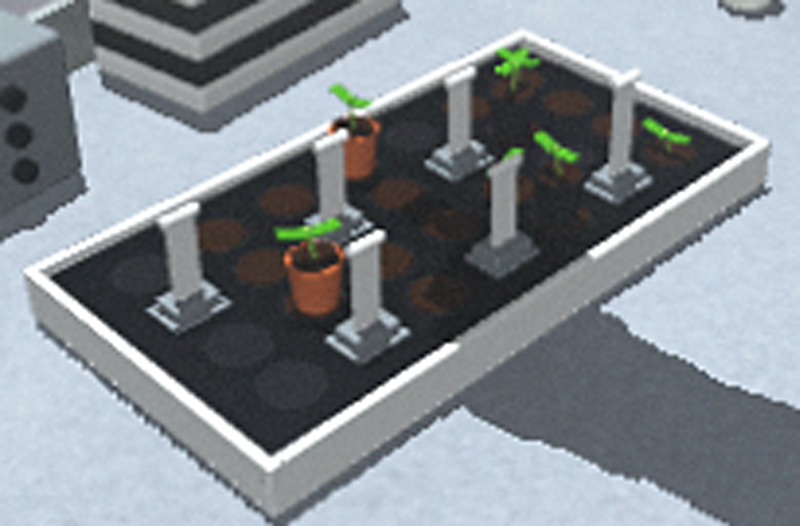

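The scene and side crops show six labels. The one nearest the robot's right, at crop (262,68) in scene and (627,73) in side, looks tallest. I'll triangulate all the tops and the pots.

```bash
cat > h.py <<'E'
import numpy as np, cv2
from workcell import bot, optics
from scipy.spatial.transform import Rotation as Ro
def cam(n,obs=None):
    p=optics.camera_params(n);K,D=p["camera_matrix"],p["D"]
    if n!="wrist": return K,D,p["R"],np.array(p["t"])
    T=np.eye(4);T[:3,:3]=Ro.from_euler("xyz",obs["tcp_rot"],degrees=True).as_matrix();T[:3,3]=obs["ee_pos"]
    M=np.linalg.inv(T@p["mount"]);return K,D,M[:3,:3],M[:3,3]
def und(c,px): return cv2.undistortPoints(np.array(px,float).reshape(-1,1,2),c[0],c[1]).reshape(-1,2)
def tri(c1,p1,c2,p2):
    X=cv2.triangulatePoints(np.c_[c1[2],c1[3]],np.c_[c2[2],c2[3]],und(c1,p1).T,und(c2,p2).T);return (X[:3]/X[3]).T
def plane(c,px,z):
    d=np.c_[und(c,px),np.ones(len(px))]@c[2]; o=-c[2].T@c[3]; return o+d*((z-o[2])/d[:,2])[:,None]
def proj(c,X): return cv2.projectPoints(np.array(X,float),cv2.Rodrigues(c[2])[0],c[3],c[0],c[1])[0].reshape(-1,2)
E
python3 - <<'E'
from h import *
np.set_printoptions(precision=4,suppress=True)
s=np.array([(262,68),(423,113),(590,148),(304,193),(477,229),(655,264)])/3.8+(230,150)
d=np.array([(627,73),(506,158),(367,238),(460,73),(331,140),(180,212)])/3.9+(200,165)
X=tri(cam("scene"),s,cam("side"),d);print(X)
print(proj(cam("scene"),X)-s)
w=cam("wrist",bot.get_obs());print(proj(w,X))
print("rel to A", np.linalg.norm(X[:,:2]-X[0,:2],axis=1))
# bead orientation, scene + tray corners
c=cam("side");b=plane(c,np.array([(615,78),(638,70)])/3.9+(200,165),.125);print(b)
t=plane(c,np.array([(272,465),(768,145),(523,35),(28,273)])/3.9+(200,165),.038);print(t)
# bottle base, cup
print(plane(cam("scene"),[(174,182),(159,208)],0))
E
```

```text
[[ 0.4638 -0.068   0.1173]
 [ 0.4809  0.0504  0.1031]
 [ 0.498   0.169   0.1013]
 [ 0.5706 -0.0222  0.1022]
 [ 0.5867  0.097   0.1002]
 [ 0.6039  0.2157  0.1017]]
[[-0.5368 -0.7712]
 [-0.4096 -0.4836]
 [-0.6595 -0.6357]
 [-0.4057 -0.4888]
 [-0.401  -0.3976]
 [-0.5677 -0.4494]]
[[ 211.8659  275.1796]
 [ 226.5111  124.6059]
 [ 239.3113  -58.7824]
 [ 343.7417  215.4341]
 [ 368.9181   58.4017]
 [ 404.7226 -147.9792]]
rel to A [0.     0.1196 0.2394 0.1162 0.2058 0.3164]
[[ 0.4602 -0.0491  0.125 ]
 [ 0.4535 -0.068   0.125 ]]
[[ 0.463   0.291   0.038 ]
 [ 0.3935 -0.1677  0.038 ]
 [ 0.6353 -0.2016  0.038 ]
 [ 0.7031  0.2596  0.038 ]]
[[ 0.4499 -0.4517  0.    ]
 [ 0.5604 -0.459   0.    ]]
```

Label A's top is about 18 mm above the others, at roughly (0.464, -0.068), so it is the proud one. I'll shut the fingers, hover beside it and look with the wrist camera.

```bash
python3 -m creep '[[-0.03,0.035,0.01,0,0,0,0],[-0.06,0.07,0.02,0,0,0,0],[-0.086,0.10,0.03,0,0,0,0],[-0.086,0.10,0.03,0,0,0,0],[-0.086,0.10,0.03,0,0,0,0],[-0.086,0.10,0.03,0,0,0,0],[-0.086,0.10,0.03,0,0,0,0],[-0.086,0.10,0.03,0,0,0,0]]'
python3 - <<'E'
from h import *
o=bot.get_obs();cv2.imwrite("pics/w1.png",optics.camera("wrist")[:,:,::-1])
c=cam("wrist",o);print(o["time"],o["ee_pos"],o["tcp_rot"],o["wrist_force"],o["opening"]);print(proj(c,[(.4638,-.068,.12)]))
import pickle;pickle.dump(o,open("o1.pkl","wb"))
E
```

```text
time: 0.95
ee_pos: [0.4645, -0.0994, 0.2013]
tcp_rot: [-180.0, 0.0, 0.1]
wrist_force: [-0.8, -0.2, -0.9]
opening: -0.0001
0.95 [ 0.46452265 -0.09939122  0.2012887 ] [-1.79995772e+02  5.08708802e-03  7.06462391e-02] [-0.84615055 -0.17318298 -0.91378909] -0.00012881368869899023
[[316.63754224 160.24474602]]
```

View pics/w1.png

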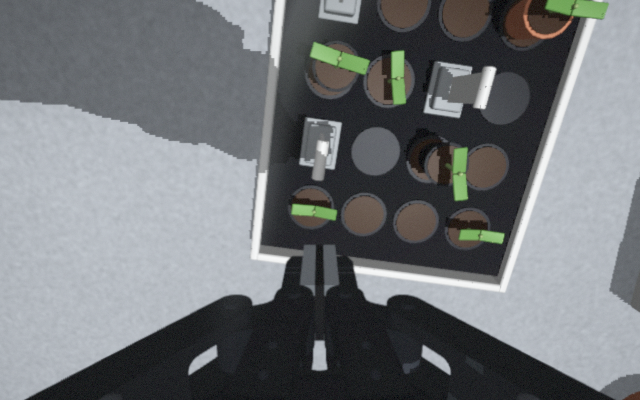

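The wrist view shows the bead of the proud label at about (320,160) with the clip behind it at (320,143). The shut fingertips are at (320,250). Next I'll refine with a mask.

```bash
python3 - <<'E'
from h import *
import pickle;o=pickle.load(open("o1.pkl","rb"));c=cam("wrist",o)
a=cv2.imread("pics/w1.png")
g=a.min(2)[115:195,290:350]
m=(g>165).astype(np.uint8)
n,l,st,ce=cv2.connectedComponentsWithStats(m)
for i in range(1,n):
    if st[i,4]>15:
        r=cv2.minAreaRect(np.argwhere(l==i)[:,::-1].astype(np.float32));print(st[i],ce[i]+(290,115),r,plane(c,[ce[i]+(290,115)],.12))
cv2.imwrite("pics/w1c.png",cv2.resize(a[115:195,290:350],None,fx=7,fy=7,interpolation=cv2.INTER_NEAREST))
E
```

```text
[18  4 14  4 26] [313.65384615 119.88461538] ((24.35135269165039, 5.391892433166504), (12.987520217895508, 2.959181785583496), 9.462322235107422) [[ 0.46198498 -0.04268437  0.12      ]]
[ 27   6  24  48 439] [329.93394077 145.55125285] ((37.20124816894531, 28.99220085144043), (19.827808380126953, 46.21221923828125), 9.090277671813965) [[ 0.47225595 -0.0585896   0.12      ]]
[10 43 13  8 41] [304.70731707 162.29268293] ((16.25, 47.25), (12.649110794067383, 5.375871658325195), 18.434947967529297) [[ 0.45612131 -0.06933231  0.12      ]]
```

View pics/w1c.png

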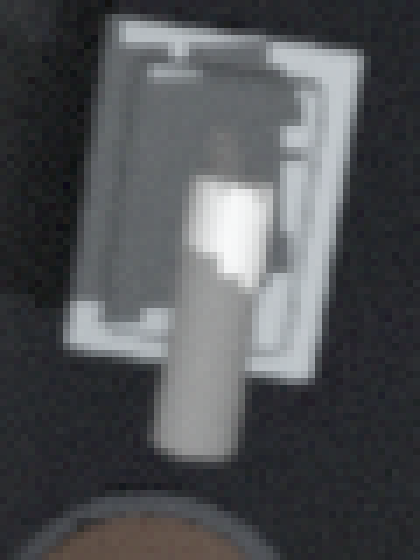

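The bead centre is at (320.4,160.3), which puts it 1.5 mm in +x and 31.5 mm in +y from the TCP. The scene and side estimate agrees to about 2 mm. I'll move above it and then down to a hover.

```bash
python3 -m creep '[[0.001,-0.016,0.0,0,0,0,0],[0.0015,-0.0315,0.0,0,0,0,0],[0.0015,-0.0315,0.02,0,0,0,0],[0.0015,-0.0315,0.04,0,0,0,0],[0.0015,-0.0315,0.055,0,0,0,0],[0.0015,-0.0315,0.055,0,0,0,0],[0.0015,-0.0315,0.055,0,0,0,0]]'
python3 - <<'E'
from h import *
s=[optics.camera(n) for n in("wrist","side","scene")]
cv2.imwrite("pics/w2.png",np.hstack([cv2.resize(s[0][200:320,260:380],(400,400)),cv2.resize(s[1][150:230,320:400],(400,400))])[:,:,::-1])
cv2.imwrite("pics/s2.png",cv2.resize(s[2][130:210,260:340],(480,480))[:,:,::-1])
E
```

```text
time: 1.7
ee_pos: [0.4655, -0.0684, 0.1466]
tcp_rot: [-180.0, 0.0, 0.0]
wrist_force: [0.0, 0.4, -0.4]
opening: -0.0
```

View pics/w2.png

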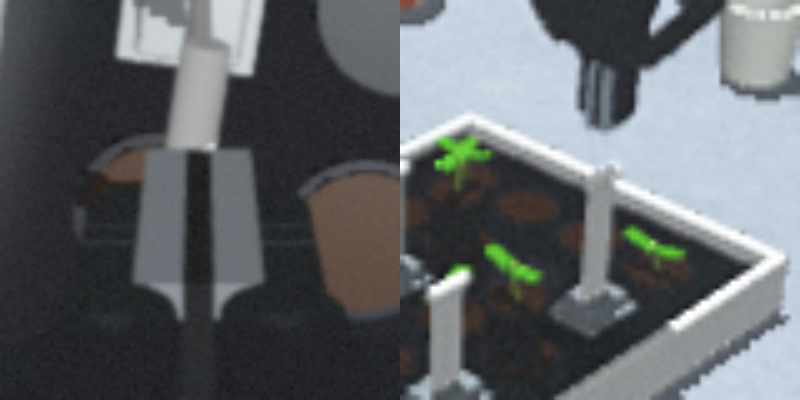

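View pics/s2.png

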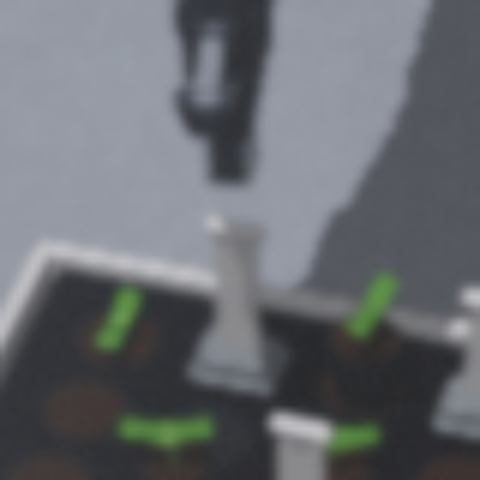

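The wrist view shows the tips in line with the bead, slightly to the near side because of perspective, and a dark strip between the finger shells. To press across the bead instead of along that strip, I'll turn the tool about 82° so the jaw axis lies along the bead.

```bash
python3 -m creep '[[0,0,0,0,0,-0.15,0],[0,0,0,0,0,-0.3,0],[0,0,0,0,0,-0.45,0],[0,0,0,0,0,-0.6,0],[0,0,0,0,0,-0.75,0],[0,0,0,0,0,-0.9,0],[0,0,0,0,0,-1.05,0],[0,0,0,0,0,-1.2,0]]'
python3 -m creep '[[0,0,0,0,0,-0.12,0],[0,0,0,0,0,-0.23,0],[0,0,0,0,0,-0.23,0],[0,0,0.005,0,0,-0.23,0],[0,0,0.01,0,0,-0.23,0],[0,0,0.01,0,0,-0.23,0]]'
python3 - <<'E'
from h import *
s=[optics.camera(n) for n in("wrist","side","scene")]
cv2.imwrite("pics/w3.png",np.hstack([cv2.resize(s[0][200:320,260:380],(260,260)),cv2.resize(s[1][150:230,320:400],(260,260)),cv2.resize(s[2][130:210,260:340],(260,260))])[:,:,::-1])
E
```

```text
time: 2.65
ee_pos: [0.4659, -0.0686, 0.1471]
tcp_rot: [179.9, -0.0, 69.1]
wrist_force: [-0.2, 0.8, -0.3]
opening: -0.0
time: 3.25
ee_pos: [0.4651, -0.0684, 0.1354]
tcp_rot: [-179.9, -0.0, 81.8]
wrist_force: [-0.5, 0.4, 0.3]
opening: 0.0001
```

View pics/w3.png

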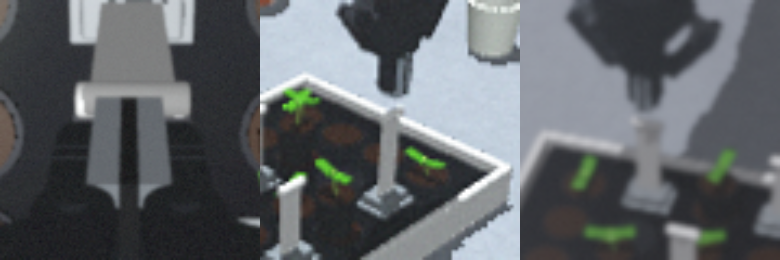

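The wrist view shows the bead square across the tips and centred in column. In the other two views the tips are just above the label. I'll descend slowly.

```bash
python3 -m creep '[[0,0,0.0015,0,0,0,0],[0,0,0.003,0,0,0,0],[0,0,0.0045,0,0,0,0],[0,0,0.006,0,0,0,0],[0,0,0.0075,0,0,0,0],[0,0,0.009,0,0,0,0],[0,0,0.0105,0,0,0,0],[0,0,0.012,0,0,0,0]]'
python3 -m creep '[[0,0,0.0015,0,0,0,0],[0,0,0.003,0,0,0,0],[0,0,0.0045,0,0,0,0]]'
```

```text
time: 4.2
ee_pos: [0.4655, -0.0685, 0.1242]
tcp_rot: [180.0, 0.0, 81.9]
wrist_force: [0.1, -0.3, 1.0]
opening: -0.0
time: 4.5
ee_pos: [0.4655, -0.0685, 0.1197]
tcp_rot: [180.0, 0.0, 81.9]
wrist_force: [-0.2, 0.0, 0.4]
opening: -0.0002
```

```bash
python3 -m creep '[[0,0,0.001,0,0,0,0],[0,0,0.002,0,0,0,0],[0,0,0.003,0,0,0,0]]'
python3 - <<'E'
from h import *
s=[optics.camera(n) for n in("wrist","side","scene")]
cv2.imwrite("pics/w4.png",np.hstack([cv2.resize(s[0][200:320,260:380],(260,260)),cv2.resize(s[1][150:230,320:400],(260,260)),cv2.resize(s[2][130:210,260:340],(260,260))])[:,:,::-1])
print(bot.get_obs()["wrist_force"])
E
```

```text
time: 4.8
ee_pos: [0.4657, -0.0685, 0.1171]
tcp_rot: [180.0, 0.0, 81.9]
wrist_force: [-1.1, 0.8, 4.2]
opening: 0.0003
[-0.42482233  1.23128547  4.08735046]
```

View pics/w4.png

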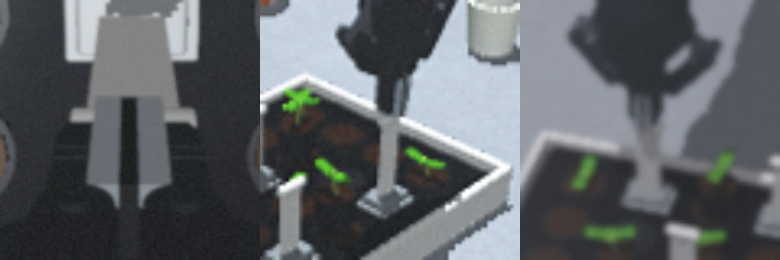

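The tips rest on the bead in all three views and the force is 4 N at z = 0.117, so contact is made while the label is still high. I'll keep pressing down.

```bash
python3 -m creep '[[0,0,0.0012,0,0,0,0],[0,0,0.0024,0,0,0,0],[0,0,0.0036,0,0,0,0],[0,0,0.0048,0,0,0,0],[0,0,0.006,0,0,0,0],[0,0,0.0072,0,0,0,0],[0,0,0.0084,0,0,0,0],[0,0,0.0096,0,0,0,0]]'
python3 -m creep '[[0,0,0.001,0,0,0,0],[0,0,0.002,0,0,0,0],[0,0,0.003,0,0,0,0],[0,0,0.003,0,0,0,0],[0,0,0.003,0,0,0,0]]'
```

```text
time: 5.75
ee_pos: [0.4655, -0.0685, 0.1071]
tcp_rot: [180.0, -0.0, 81.9]
wrist_force: [0.1, -0.9, 4.9]
opening: 0.0004
time: 6.25
ee_pos: [0.4655, -0.0685, 0.1041]
tcp_rot: [-180.0, 0.0, 81.9]
wrist_force: [-0.3, -0.3, 3.7]
opening: 0.0001
```

```bash
python3 -m creep '[[0,0,0.001,0,0,0,0],[0,0,0.002,0,0,0,0],[0,0,0.002,0,0,0,0],[0,0,0.002,0,0,0,0]]'
```

```text
time: 6.65
ee_pos: [0.4656, -0.0685, 0.1025]
tcp_rot: [180.0, -0.0, 81.9]
wrist_force: [-0.6, 0.4, 6.0]
opening: 0.0001
```

```bash
python3 -m creep '[[0,0,0.001,0,0,0,0],[0,0,0.0015,0,0,0,0],[0,0,0.0015,0,0,0,0],[0,0,0.0015,0,0,0,0]]'
```

```text
time: 7.05
ee_pos: [0.4657, -0.0685, 0.1013]
tcp_rot: [179.9, 0.0, 81.9]
wrist_force: [-1.5, -0.0, 8.8]
opening: -0.0003
```

The force rises at about 2.5 N/mm, which is the clip stop, so the label is home. I'll withdraw straight up, then check.

```bash
python3 -m creep '[[0,0,-0.002,0,0,0,0],[0,0,-0.005,0,0,0,0],[0,0,-0.01,0,0,0,0],[0,0,-0.025,0,0,0,0],[0,0,-0.05,0,0,0,0],[0,0,-0.08,0,0,0,0],[0,0,-0.12,0,0,0,0],[0,0,-0.12,0,0,0,0]]'
python3 - <<'E'
from h import *
a=optics.camera("scene")[:,:,::-1];b=optics.camera("side")[:,:,::-1]
cv2.imwrite("pics/f_s.png",cv2.resize(a[150:280,230:440],None,fx=3.8,fy=3.8,interpolation=cv2.INTER_CUBIC))
cv2.imwrite("pics/f_d.png",cv2.resize(b[165:300,200:405],None,fx=3.9,fy=3.9,interpolation=cv2.INTER_CUBIC))
cv2.imwrite("pics/f_full.png",a)
E
```

```text
time: 7.85
ee_pos: [0.4669, -0.0687, 0.2265]
tcp_rot: [179.6, -0.0, 81.9]
wrist_force: [0.0, -0.5, -0.1]
opening: 0.0002
```

View pics/f_s.png

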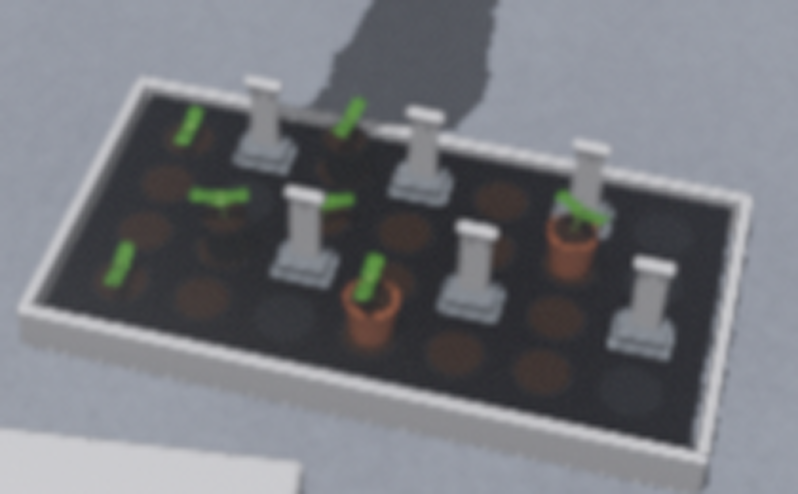

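View pics/f_d.png

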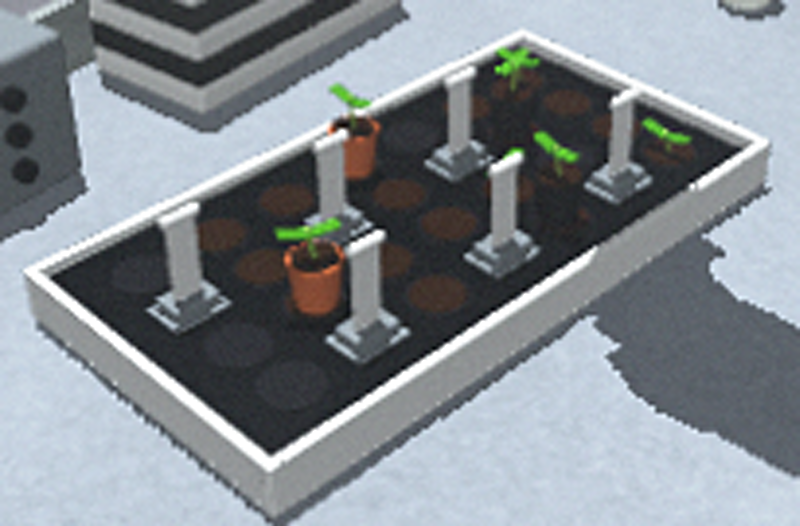

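The pressed label's top is now at scene crop (262,82) and side crop (624,96). Everything else is where it was. I'll triangulate it once more.

```bash
python3 - <<'E'
from h import *
s=np.array([(262,83),(423,113),(304,193)])/3.8+(230,150)
d=np.array([(625,96),(506,158),(460,73)])/3.9+(200,165)
print(tri(cam("scene"),s,cam("side"),d).round(4))
E
```

```text
[[ 0.4628 -0.0677  0.1006]
 [ 0.4809  0.0504  0.1031]
 [ 0.5706 -0.0222  0.1022]]
```

```bash
python3 - <<'E'
from workcell import bot
print(bot.get_obs()["qd"].round(2)); print(bot.job_done())
E
```

```text
[ 0.06  0.66 -2.84 -0.92  0.04 -0.21]
the job is handed in; nothing more can be done
None
```

I pressed the proud label (at about x 0.465, y -0.068) straight down with the shut fingertips until it was home. I then withdrew straight up to 0.23 m and handed the job in, with about 8 s used.

- **Pressing:** contact came at a fingertip height of about 0.117 m with about 4 N. At the stop the force rose by about 2.5 N/mm, and the highest reading was 8.8 N with the tip at 0.101 m.
- **Final height:** triangulating the tops afterwards gave 100.6 mm for this label and 102 to 103 mm for the two neighbours I re-measured. The method reads 2 to 5 mm low on labels known to be at 105 mm, and hand-picked pixels add about 2 mm more. So it is level with the others within what I can measure, but not proven to the millimetre.
- **Everything else:** the other labels and the pots I could see look unmoved in the before and after pictures of the tray. I could only pick out two of the four pots there, and I did not check the bottle, jar and cup afterwards, but the arm stayed away from them.
- **Disagreements:** the wrist camera and the fixed cameras differed by about 2 mm in the label's x; I used the wrist value. The arm was still settling very slightly (under 3 degrees/s) at hand-in, clear of everything.

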